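Set the blue autonomous-routine thumbwheel to 4

TASK

Our next match is on the blue side: with a fingertip, roll the thumbwheel of the blue selector until its number 4 is squarely on top, between the two yellow pointers, and leave it there. Leave the red selector's wheel at its setting and do not knock over or shove the water bottle.

Things in the scene. Friction and masses are not known exactly. Their poses are not given: they have to be found in the camera images.
- sel_blue: Blue selector, fixed: 110x80x10 mm foot, blue cheeks 58 mm apart outside, 80 high, 36 mm wheel between; yellow pointers over the axle, 84 high. Origin: centre of foot's underside; z up; x across the wheel, within 30 deg of world x; y along the axle, 62 mm up. Hub radius 32 (top at 94); 6 grey lugs 60 deg apart end in round bars, radius 4, centred 44 mm from the axle: push them with shut fingers.
- wheel_blue (a joint): Blue wheel's angle, rad; grows as the top moves to the selector's +x (away from the robot). Numbers 1-6 between the lugs, white on black; 4 black on lime. Number k is on top at (k-1) x 1.0472: the 4 at 3.1416, with lugs 30 deg either side. Starts 0.75 to 2.0 rad short of 4, maybe between numbers. No clicks; light friction (1.5 N at the lugs); stays where left. Stops just past 1 and 6.
- red_mark (a point): Centre of the 1 on the hub of the red selector's wheel, 32 mm from its axle. The red selector is fixed and has the blue one's size and shape, with red cheeks; it stands 0.2 to 0.45 m to the blue one's left or right (they swap places).
- bottle: Water bottle, clear with a white cap, 64 mm diameter, 190 mm tall, standing loose at the left edge of the work. Origin: centre of its underside.
Mind the look-alikes: they are no part of the job. Leave any pink look-alike of the sel_blue alone.

How it is judged:
By the outcome, as a careful person would: the job done as asked, in the order asked, and still so for the second after the job is handed in, with the robot touching nothing.
It also fails if it takes over 35 s, if anything falls off the work surface, if the arm or the gripper's body presses on something with over 40 N, if the wrist force passes 120 N, or if a joint passes its speed limit or range.

ROBOT

A 7-joint arm with a two-finger parallel gripper is mounted at the origin on the work surface. World frame = base frame: x ahead of the robot, y to its left, z up, the work surface at z = 0. Lengths are in m, angles in rad, forces in N, time in s.
With the tool pointing down it reaches from about 0.4 to 0.925 m from the base axis. Payload 4.1 kg.
Tool frame: the origin (TCP) lies at the very end of the fingers, on their centre line; the grasp point (between the pads) lies 19 mm behind it; z points along the fingers, y is the line along which they close (so a half turn about z gives the same grasp; the last joint's range is limited). The gripper opens to 85 mm and grips with 20 to 120 N. Pads are 22 mm wide; open, the fingers measure 114 mm over their backs; the gripper's body (76 mm by 85 mm) begins 54 mm behind the grasp point. The pads swing forward as they close: fully open they stand 13 mm farther back than shut.
Start: joints at [-0.099, 0.398, 0.045, 1.537, -0.019, 1.207, -0.051], TCP at [0.65, 0, 0.231] pointing down, gripper open.
Joint ranges: [-2.82, 2.82], [-0.49, 2.23], [-1.37, 1.46], [0, 2.46], [-1.36, 4.5], [0.23, 2], [-2.94, 2.94]. Speed limits (rad/s): [2.57, 2.57, 3.14, 3.14, 3.14, 3.14, 3.14].

INTERFACE

Orientations are given as a unit quaternion [x, y, z, w].
In Python, from station import get_state, read_camera, sign_off gives the robot as it stands.
- The arm moves only by the shell command python3 -m crank 'ROWS' [OPENING]. ROWS is JSON, a list of rows, each an object of numbers: "tx", "ty", "tz": the shift along the world's x, y, z in mm; "roll": the turn about the world's z in rad. In form: [{"tx": .., "ty": .., "tz": .., "roll": ..}, ...]. A call has 1 to 12 rows; each row shifts and turns the commanded pose from where the row before left it; what a row does not reach is not made up. A row lasts 1/12 s, in which the tool goes at most 41.7 mm and 7.16 degrees, less where a joint would pass 70% of its speed; a pose out of reach is approached as far as the arm can. A call with a gripper value outside its range is refused whole. OPENING is the opening, from -1 (shut) to 1 (fully open), set as the call begins (- or left out, the last holds). The fingers move at their own pace and stop on an object; the grip force is fixed at half the most. Time passes only in rows, so rows that do not move let the fingers close. It gives the time, the measured TCP pose, the force, the opening and the grip force at its end, in the units of the state.
- get_state(): the state, without advancing time (a new reading comes with each control period).
- read_camera(name): name is "scene" or "side" or "wrist"; returns a dict with "image" (420x560x3 uint8, red, green, blue), "range_z" (420x560 float32, m along the optical axis (not along the pixel's ray), 0 where there is no reading), "fov_y" (degrees; the focal length in pixels is half the picture's height over the tangent of half this angle, whatever the lens; pixels are square), "cx", "cy" (the principal point, pixels), "distortion" ([k1, k2, p1, p2, k3] as OpenCV has them; the pictures are not rectified), "rvec" (rotation vector, rad) and "tvec" (3), from world to camera coordinates, as OpenCV has them. Camera axes: x right, y down, z forward; pixel columns grow to the right and rows downward; lengths in m; the calibration is good to about 2 mm. A picture is of the moment at which its call begins.
- sign_off(): hands the job in; it is judged then, once.
The state is a dict: "time_s": time; "qpos": joint angles; "joint_vel": joint speeds; "joint_efforts": joint torques, N m; "eef_pos": TCP position; "eef_rot": TCP orientation; "force": force on the tool from outside, world axes, zero at the start; "moment": the same for the moment, N m; "gripper_width": opening from 0.0 (shut) to 1.0 (fully open); "grasp_force": force on a finger pad.
Only numpy, scipy, OpenCV 4.12 (cv2) and the standard library are available. Lean on these libraries where they do the work, as an engineer would, in place of code of your own. Each camera call takes 0.05 s, during which the arm holds its last target. There are 200 camera calls.

## Working session

There is one attempt and no reset: what is moved stays moved. The work goes in short steps, Python scripts to look and compute and a shell command to move; the robot and the scene stay as the last step left them, time stands still between calls to the robot, and variables do not carry over. Pictures are saved under pics/ and viewed, at most 10 in all, crops included, and the job is handed in when it is done.

```bash
mkdir -p pics; cat > h.py <<'E'
import numpy as np, cv2
from station import get_state, read_camera
def K(c):
    f=c["image"].shape[0]/2/np.tan(np.radians(c["fov_y"])/2)
    return np.array([[f,0,c["cx"]],[0,f,c["cy"]],[0,0,1.]])
def cloud(c):
    h,w=c["range_z"].shape
    u,v=np.meshgrid(np.arange(w),np.arange(h))
    p=cv2.undistortPoints(np.stack([u,v],-1).reshape(-1,1,2).astype(float),K(c),np.array(c["distortion"])).reshape(h,w,2)
    z=c["range_z"]; P=np.dstack([p*z[...,None],z])
    R=cv2.Rodrigues(np.array(c["rvec"]))[0]
    W=(P-np.array(c["tvec"]))@R; W[z==0]=np.nan
    return W
def proj(c,pts):
    return cv2.projectPoints(np.array(pts,float).reshape(-1,1,3),np.array(c["rvec"]),np.array(c["tvec"]),K(c),np.array(c["distortion"]))[0].reshape(-1,2)
def save(n,im): cv2.imwrite(f"pics/{n}.png",im[...,::-1])
E
python3 - <<'E'
from h import *
import pickle
a={n:read_camera(n) for n in("scene","side")}
pickle.dump(a,open("a.pkl","wb"))
save("s0",np.vstack([a["scene"]["image"]]));save("d0",a["side"]["image"])
for n in a:
    c=a[n];R=cv2.Rodrigues(np.array(c["rvec"]))[0];print(n,-R.T@np.array(c["tvec"]),c["fov_y"])
print(get_state())
E
```

```text
scene [1.36510894 0.37697818 1.04892344] 42.402597570976745
side [0.31268484 0.91125978 0.61579773] 50.24497407124493
{'time_s': 0.1, 'qpos': array([-0.09898731,  0.39913552,  0.04506307,  1.53774993, -0.01872156,
        1.20690321, -0.05070139]), 'joint_vel': array([ 0.0016092 , -0.00152324, -0.00077976, -0.00189825,  0.00073294,
        0.00083455,  0.00035693]), 'joint_efforts': array([ 3.69826899e-03, -4.76260614e+01,  1.37053739e+00, -2.54949743e+01,
        1.21164820e-02,  5.01686634e-03, -1.94127927e-05]), 'eef_pos': array([6.49431129e-01, 7.18728250e-06, 2.30358395e-01]), 'eef_rot': array([ 7.07083284e-01,  7.07129721e-01, -6.66092073e-04, -5.85678048e-04]), 'force': array([ 0.8053451 , -0.52403855,  0.14036348]), 'moment': array([-0.01610754,  0.04064097, -0.02002876]), 'grasp_force': 0.0, 'gripper_width': 0.9986000047972515}
```

View pics/s0.png

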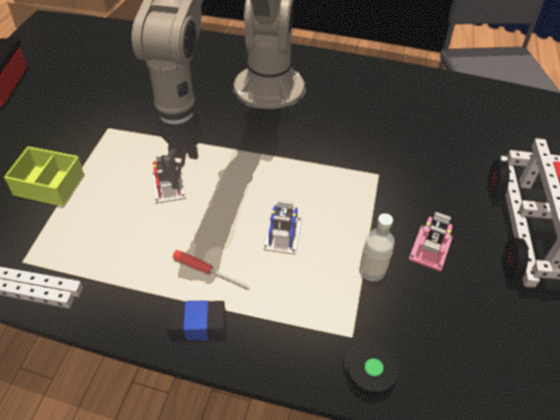

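View pics/d0.png

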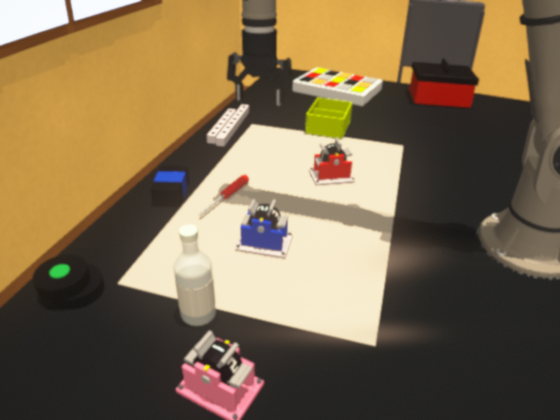

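Scene view: the selectors are blue at (283,228), red at (168,180) under the gripper and a pink look-alike at (433,240). The bottle is at (377,250). The one at (283,228) has blue cheeks, so it is sel_blue; I'll confirm that in an enlarged crop.

```bash
python3 - <<'E'
from h import *
import pickle
a=pickle.load(open("a.pkl","rb"))
s,d=a["scene"],a["side"]
A=cv2.resize(s["image"][185:265,245:325],(400,400),interpolation=cv2.INTER_CUBIC)
B=cv2.resize(d["image"][190:270,225:305],(400,400),interpolation=cv2.INTER_CUBIC)
save("c0",np.hstack([A,B]))
for n,c in a.items():
    W=cloud(c);im=c["image"].astype(int)
    hsv=cv2.cvtColor(c["image"],cv2.COLOR_RGB2HSV)
    box=(slice(185,265),slice(245,325)) if n=="scene" else (slice(190,270),slice(225,305))
    w=W[box].reshape(-1,3);h=hsv[box].reshape(-1,3)
    blue=(h[:,0]>105)&(h[:,0]<130)&(h[:,1]>130)
    near=w[(w[:,2]>.02)]
    print(n,"all>20mm",np.nanpercentile(near,[2,50,98],axis=0).round(3).tolist())
    b=w[blue&(w[:,2]>.02)];print("blue",len(b),np.nanpercentile(b,[2,50,98],axis=0).round(3).tolist())
    t=w[(w[:,2]>.004)&(w[:,2]<.016)]
    print("foot",len(t),cv2.minAreaRect((t[:,:2]*1000).astype(np.float32)))
    t=w[(w[:,2]>.05)]
    print("upper",len(t),cv2.minAreaRect((t[:,:2]*1000).astype(np.float32)))
    yel=(h[:,0]>22)&(h[:,0]<34)&(h[:,1]>150)&(h[:,2]>120)&(w[:,2]>.06)
    print("yellow",w[yel].round(3).tolist()[:12])
E
```

```text
scene all>20mm [[0.531, 0.165, 0.027], [0.588, 0.195, 0.077], [0.616, 0.223, 0.107]]
blue 48 [[0.547, 0.166, 0.057], [0.589, 0.216, 0.066], [0.614, 0.223, 0.085]]
foot 1469 ((530.4354248046875, 188.61094665527344), (256.8002624511719, 203.89437866210938), 15.403900146484375)
upper 835 ((570.8578491210938, 192.0316925048828), (92.43292999267578, 63.08481979370117), 6.995562553405762)
yellow []
side all>20mm [[0.523, 0.165, 0.022], [0.563, 0.216, 0.062], [0.614, 0.226, 0.107]]
blue 322 [[0.525, 0.169, 0.03], [0.555, 0.221, 0.061], [0.602, 0.226, 0.082]]
foot 1196 ((589.4979248046875, 130.7550811767578), (197.5586700439453, 304.1533203125), 19.401561737060547)
upper 1196 ((568.143798828125, 197.77610778808594), (94.89801025390625, 59.259578704833984), 5.027891635894775)
yellow [[0.569, 0.21, 0.085], [0.571, 0.211, 0.083], [0.569, 0.21, 0.082], [0.567, 0.21, 0.083], [0.568, 0.219, 0.086], [0.567, 0.217, 0.085], [0.564, 0.219, 0.087], [0.566, 0.221, 0.085]]
```

View pics/c0.png

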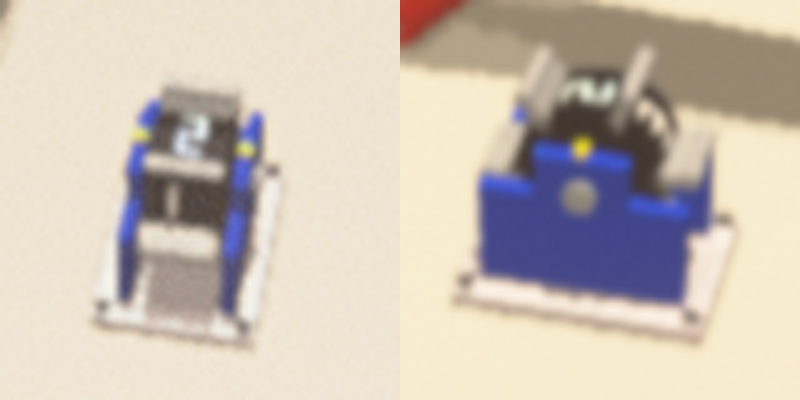

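The crop confirms the blue selector: blue cheeks, yellow pointers at crop (140,133) and (246,148), and the 2 near the top at (190,135). Next I'll fit its pose and wheel angle.

```bash
cat > fit.py <<'E'
from h import *
from scipy.optimize import minimize
def pts(c,lo=(.49,.14),hi=(.65,.25)):
    W=cloud(c).reshape(-1,3);h=cv2.cvtColor(c["image"],cv2.COLOR_RGB2HSV).reshape(-1,3)
    m=(W[:,0]>lo[0])&(W[:,0]<hi[0])&(W[:,1]>lo[1])&(W[:,1]<hi[1])&(W[:,2]>.02)&(W[:,2]<.115)
    return W[m],h[m]
def loc(w,p):
    x,y,t=p;c,s=np.cos(t),np.sin(t);d=w[:,:2]-[x,y]
    return np.c_[d[:,0]*c+d[:,1]*s,-d[:,0]*s+d[:,1]*c,w[:,2]]
def bars(w,p,blue):
    l=loc(w,p);r=np.hypot(l[:,0],l[:,2]-.062);a=np.degrees(np.arctan2(l[:,0],l[:,2]-.062))
    m=(r>.039)&(r<.053)&(abs(l[:,1])<.022)&(abs(a)<115)&~blue
    return a[m],r[m],l[m]
E
python3 - <<'E'
from fit import *
import pickle
a=pickle.load(open("a.pkl","rb"))
w,h=pts(a["side"]);b=(h[:,0]>105)&(h[:,0]<130)&(h[:,1]>130)
q=w[b&(w[:,2]<.07)&(w[:,2]>.025)&(w[:,1]>.2)]
for i in range(3):
    k=np.polyfit(q[:,0],q[:,1],1);r=q[:,1]-np.polyval(k,q[:,0]);q=q[abs(r)<2*r.std()]
yaw=np.arctan(k[0]);print("yaw deg",np.degrees(yaw),len(q),r.std(),"x range",q[:,0].min(),q[:,0].max())
n=np.array([-np.sin(yaw),np.cos(yaw)]);print("cheek off",(q[:,:2]@n).mean())
yo=(q[:,:2]@n).mean()-.029
for n_,c in a.items():
    w,h=pts(c);b=(h[:,0]>105)&(h[:,0]<130)&(h[:,1]>130)
    p0=np.array([.568,0,yaw]);p0[1]=(yo+p0[0]*np.sin(yaw))/np.cos(yaw)
    A,R,L=bars(w,p0,b);print(n_,p0,len(A))
    hist=np.histogram(A,np.arange(-115,116,5));print(dict(zip(hist[1].astype(int).tolist(),hist[0].tolist())))
    def cost(v):
        x,z,t=v
        p=np.array([x,(yo+x*np.sin(yaw))/np.cos(yaw),yaw]);l=loc(w,p)
        m=(l[:,2]>.075)&(abs(l[:,1])<.022)&~b;l=l[m];l[:,2]-=.062+z
        # distance to union of hub (r32) and bars/lugs spokes
        r=np.hypot(l[:,0],l[:,2]);dd=[abs(r-.032)]
        for k in range(6):
            u=np.array([np.sin(t+k*np.pi/3),np.cos(t+k*np.pi/3)])
            e=l[:,[0,2]]-.044*u;dd.append(abs(np.hypot(*e.T)-.004))
        return np.mean(np.minimum(np.min(dd,0),.006))*1e3
    best=min((minimize(cost,[x,0,t],method="Nelder-Mead") for x in(.56,.568,.575) for t in np.arange(0,1.04,.2)),key=lambda s:s.fun)
    print(best.x[:2],np.degrees(best.x[2])%60,best.fun)
    W=w[(loc(w,p0)[:,2]<.085)&b];L=loc(W,p0);print("blue local x",np.percentile(L[:,0],[1,99]),"y",np.percentile(L[:,1],[1,99]))
for nm in a:
  c=a[nm];W=cloud(c);im=c["image"].astype(int)
  # bottle
m=(W[...,0]>.4)&(W[...,0]<.8)&(W[...,1]>.27)&(W[...,1]<.45)&(W[...,2]>.05)
q=W[m];print("bottle/pink",np.percentile(q,[1,25,50,75,99],axis=0).round(3))
W=cloud(a["scene"]);print("scene bottle cap",W[218:228,378:392].reshape(-1,3)[::17].round(3), "body",W[260,377],W[245,377]);
E
```

```text
yaw deg 5.72802978405093 190 0.001336595753454268 x range 0.5217511588650409 0.6051589627156735
cheek off 0.16428761903468644
scene [0.568      0.19294111 0.09997298] 197
{-115: 0, -110: 0, -105: 0, -100: 0, -95: 1, -90: 0, -85: 0, -80: 2, -75: 0, -70: 0, -65: 0, -60: 0, -55: 0, -50: 0, -45: 0, -40: 0, -35: 0, -30: 1, -25: 10, -20: 33, -15: 25, -10: 1, -5: 0, 0: 0, 5: 0, 10: 0, 15: 0, 20: 0, 25: 1, 30: 8, 35: 28, 40: 20, 45: 0, 50: 0, 55: 0, 60: 0, 65: 0, 70: 0, 75: 0, 80: 0, 85: 6, 90: 39, 95: 18, 100: 2, 105: 2, 110: 0}
[5.69089258e-01 5.66161629e-04] 39.85386615005736 1.8666242474691292
blue local x [-0.03089531  0.04511349] y [-0.02723952  0.02604359]
side [0.568      0.19294111 0.09997298] 234
{-115: 1, -110: 2, -105: 1, -100: 0, -95: 0, -90: 0, -85: 6, -80: 30, -75: 21, -70: 0, -65: 0, -60: 0, -55: 0, -50: 0, -45: 0, -40: 0, -35: 0, -30: 0, -25: 26, -20: 28, -15: 1, -10: 0, -5: 0, 0: 0, 5: 0, 10: 0, 15: 0, 20: 0, 25: 0, 30: 42, 35: 26, 40: 3, 45: 0, 50: 0, 55: 0, 60: 0, 65: 0, 70: 0, 75: 0, 80: 0, 85: 6, 90: 40, 95: 1, 100: 0, 105: 0, 110: 0}
[0.56885582 0.00143599] 37.61704595677285 1.7542741158888941
blue local x [-0.04199194  0.03927021] y [-0.02170359  0.03145053]
bottle/pink [[0.583 0.408 0.052]
 [0.59  0.427 0.099]
 [0.601 0.434 0.129]
 [0.613 0.443 0.15 ]
 [0.638 0.45  0.193]]
scene bottle cap [[0.615 0.405 0.19 ]
 [0.617 0.412 0.191]
 [0.62  0.418 0.194]
 [0.618 0.425 0.189]
 [0.62  0.431 0.191]
 [0.622 0.41  0.18 ]
 [0.626 0.416 0.184]
 [0.626 0.423 0.183]
 [0.624 0.43  0.179]] body [0.64481497 0.42386234 0.0866415 ] [0.63508129 0.41617367 0.12604272]
```

The fit gives the selector at (0.569, 0.193) with yaw 5.7° and lugs at about -21°, 39° and 99°. With the 2 near the top, θ ≈ 1.20 rad, so 111° remain.

I'll do it in two pushes, the lug at -21° to +30°, then the next one from -30° to +30°. Fingers shut, the tip travels along selector +x at z ≈ 98 mm.

```bash
python3 -m crank '[{"tx":-10,"ty":16,"roll":-0.1226},{"tx":-10,"ty":16,"roll":-0.1226},{"tx":-10,"ty":16,"roll":-0.1226},{"tx":-10,"ty":16,"roll":-0.1226},{"tx":-10,"ty":16,"roll":-0.1226},{"tx":-10,"ty":16,"roll":-0.1226},{"tx":-10,"ty":16,"roll":-0.1226},{"tx":-10,"ty":16,"roll":-0.1226},{"tx":-10,"ty":16,"roll":-0.1226},{"tx":-10,"ty":16,"roll":-0.1226},{"tx":-10,"ty":16,"roll":-0.1226},{"tx":-7,"ty":13,"roll":-0.1226}]' -1
python3 -m crank '[{"tz":-20},{"tz":-25},{"tz":-25},{"tz":-15},{"tz":0},{"tz":0}]'
python3 - <<'E'
from fit import *
import pickle
a={n:read_camera(n) for n in("scene","side")};pickle.dump(a,open("b.pkl","wb"))
A=cv2.resize(a["scene"]["image"][150:270,225:345],(400,400));B=cv2.resize(a["side"]["image"][150:270,205:325],(400,400))
save("c1",np.hstack([A,B]));s=get_state();print(s["eef_pos"],s["eef_rot"],s["gripper_width"],s["force"])
from scipy.spatial.transform import Rotation as R
print(R.from_quat(s["eef_rot"]).as_matrix().round(3))
E
```

```text
[6.49641115e-01 5.36983831e-05 2.30680188e-01] [ 7.07067305e-01  7.07146031e-01 -4.22308729e-04 -3.71638910e-04] 0.9969563476772333 [-1.26735415  0.56633751  0.75193549]
[[-0.     1.    -0.001]
 [ 1.     0.    -0.   ]
 [-0.    -0.001 -1.   ]]$[0]: bad value
$[0]: bad value
```

View pics/c1.png

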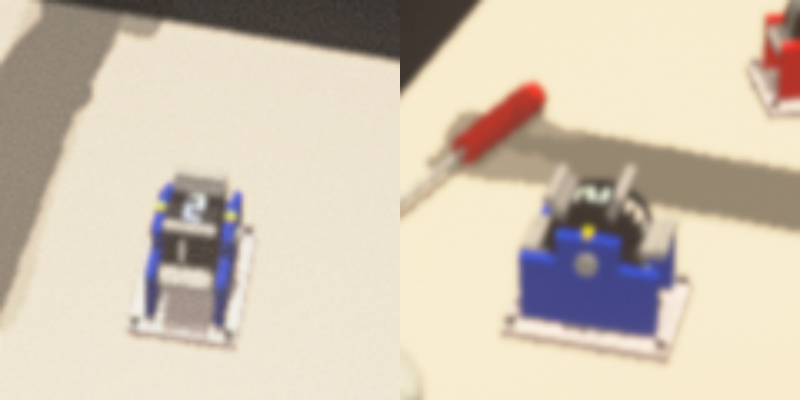

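Both calls were refused, because every row needs all four keys, so nothing moved. The picture shows the same scene, with the blue selector at crop (195,255).

```bash
python3 -m crank '[{"tx":-10,"ty":16,"tz":0,"roll":-0.1226},{"tx":-10,"ty":16,"tz":0,"roll":-0.1226},{"tx":-10,"ty":16,"tz":0,"roll":-0.1226},{"tx":-10,"ty":16,"tz":0,"roll":-0.1226},{"tx":-10,"ty":16,"tz":0,"roll":-0.1226},{"tx":-10,"ty":16,"tz":0,"roll":-0.1226},{"tx":-10,"ty":16,"tz":0,"roll":-0.1226},{"tx":-10,"ty":16,"tz":0,"roll":-0.1226},{"tx":-10,"ty":16,"tz":0,"roll":-0.1226},{"tx":-10,"ty":16,"tz":0,"roll":-0.1226},{"tx":-10,"ty":16,"tz":0,"roll":-0.1226},{"tx":-7,"ty":13,"tz":0,"roll":-0.1226}]' -1
python3 - <<'E'
from fit import *
from scipy.spatial.transform import Rotation as R
s=get_state();print(s["time_s"],s["eef_pos"],s["gripper_width"],s["force"]);print(R.from_quat(s["eef_rot"]).as_matrix().round(3))
E
```

```text
time_s: 1.2
eef_pos: [0.5318, 0.1905, 0.2312]
eef_rot: [0.999, 0.047, -0.0, -0.0]
force: [1.2, 0.7, 0.3]
gripper_width: 0.001
grasp_force: 0.0
1.2 [0.53180044 0.19051552 0.23115652] 0.0005884351416014993 [1.23109618 0.7027582  0.25171919]
[[ 0.995  0.095 -0.001]
 [ 0.095 -0.995  0.   ]
 [-0.001 -0.    -1.   ]]
```

```bash
python3 -m crank '[{"tx":0,"ty":0,"tz":-35,"roll":0},{"tx":0,"ty":0,"tz":-35,"roll":0},{"tx":0,"ty":-1,"tz":-30,"roll":0},{"tx":0,"ty":0,"tz":-20,"roll":0},{"tx":0,"ty":0,"tz":-13,"roll":0},{"tx":0,"ty":0,"tz":0,"roll":0}]'
python3 - <<'E'
from fit import *
a={n:read_camera(n) for n in("scene","side")}
A=cv2.resize(a["scene"]["image"][150:270,225:345],(400,400));B=cv2.resize(a["side"]["image"][150:270,205:325],(400,400))
save("c2",np.hstack([A,B]));s=get_state();print(s["eef_pos"],s["force"])
E
```

```text
time_s: 1.7
eef_pos: [0.5304, 0.187, 0.095]
eef_rot: [0.999, 0.05, -0.003, 0.001]
force: [-0.3, -0.1, -0.5]
gripper_width: -0.002
grasp_force: 0.0
[0.53296987 0.18797256 0.09828211] [-0.3890422  -0.68031929  1.2161633 ]
```

View pics/c2.png

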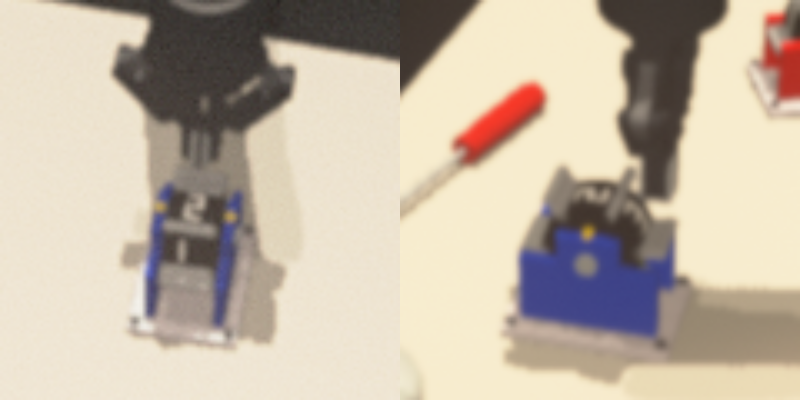

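The shut fingertip sits just behind the top-rear lug, at side-crop (655,190), and touches nothing. Now push 1.

```bash
python3 -m crank '[{"tx":4,"ty":0.5,"tz":0,"roll":0},{"tx":4,"ty":0.5,"tz":0,"roll":0},{"tx":4,"ty":0.5,"tz":0,"roll":0},{"tx":4,"ty":0.5,"tz":0,"roll":0},{"tx":4,"ty":0.5,"tz":0,"roll":0},{"tx":4,"ty":0.5,"tz":0,"roll":0},{"tx":4,"ty":0.5,"tz":0,"roll":0},{"tx":4,"ty":0.5,"tz":0,"roll":0},{"tx":4,"ty":0.5,"tz":0,"roll":0},{"tx":3,"ty":0.3,"tz":0,"roll":0},{"tx":2,"ty":0.2,"tz":0,"roll":0},{"tx":0,"ty":0,"tz":0,"roll":0}]'
cat >> fit.py <<'E'
def angles(c,p=(.569,.193,.1)):
    w,h=pts(c);b=(h[:,0]>105)&(h[:,0]<130)&(h[:,1]>130)
    l=loc(w,p);k=(h[:,2]>75)
    A,R,L=bars(w,p,b|~k)
    hist=np.histogram(A,np.arange(-115,116,5));g=[]
    for c0 in np.unique((A//5*5)):
        m=abs(A-c0-2.5)<10
        if m.sum()>12:g.append((round(float(np.median(A[m])),1),int(m.sum())))
    return g
def side_fit(c,p=(.569,.193,.1),xmin=-1,bias=0):
    w,h=pts(c);b=(h[:,0]>105)&(h[:,0]<130)&(h[:,1]>130)
    l=loc(w,p);l=l[(l[:,2]>.075)&(abs(l[:,1])<.022)&~b];l[:,2]-=.062
    def cost(v):
        x,z,t=v;q=l-[x,0,z];r=np.hypot(q[:,0],q[:,2]);dd=[abs(r-.032)]
        for k in range(6):
            e=q[:,[0,2]]-.044*np.array([np.sin(t+k*np.pi/3),np.cos(t+k*np.pi/3)]);dd.append(abs(np.hypot(*e.T)-.004))
        return np.mean(np.minimum(np.min(dd,0),.006))*1e3+(x/.003)**2*.05+(z/.003)**2*.05
    r=min((minimize(cost,[0,0,t],method="Nelder-Mead",options=dict(initial_simplex=[[0,0,t],[.002,0,t],[0,.002,t],[0,0,t+.15]])) for t in np.arange(0,1.04,.1)),key=lambda s:s.fun)
    return (r.x[:2]*1e3).round(1),round(np.degrees(r.x[2])%60,1),round(r.fun,2)
E
python3 - <<'E'
from fit import *
for n in("scene","side"):
    c=read_camera(n);print(n,angles(c),side_fit(c))
s=get_state();print(s["eef_pos"],s["force"])
E
```

```text
time_s: 2.8
eef_pos: [0.5741, 0.1931, 0.0979]
eef_rot: [0.999, 0.05, -0.0, 0.0]
force: [-1.2, -0.6, -1.2]
gripper_width: -0.001
grasp_force: 0.7
scene [(17.7, 27), (21.5, 50), (25.7, 79), (26.8, 69), (28.1, 54), (83.0, 54), (83.3, 64), (83.4, 69), (84.9, 45), (90.9, 17)] (array([-0.6,  0.5]), np.float64(27.0), np.float64(2.47))
side [(-89.7, 19), (-86.8, 59), (-86.8, 59), (-86.7, 56), (-31.3, 47), (-30.4, 57), (-30.4, 57), (-4.3, 23), (-2.6, 28), (-2.1, 33), (7.0, 25), (16.8, 32), (22.1, 52), (23.4, 56), (23.7, 49), (25.6, 34), (80.9, 44), (81.0, 48), (81.1, 49), (85.7, 14)] (array([-0.6,  1.2]), np.float64(27.7), np.float64(2.44))
[0.57408101 0.19309711 0.09821939] [-1.41464937 -0.6673046  -0.89169799]
```

Push 1 worked: the lug is now at about +27.5° and the next one at about -32°. Next: lift, go back behind that lug, and descend.

```bash
python3 -m crank '[{"tx":-1.5,"ty":0,"tz":8,"roll":0},{"tx":0,"ty":0,"tz":22,"roll":0},{"tx":-12,"ty":-1.5,"tz":0,"roll":0},{"tx":-16,"ty":-1.5,"tz":0,"roll":0},{"tx":-16,"ty":-1.5,"tz":0,"roll":0},{"tx":-4,"ty":0,"tz":0,"roll":0},{"tx":0,"ty":0,"tz":-12,"roll":0},{"tx":0,"ty":0,"tz":-12,"roll":0},{"tx":0,"ty":0,"tz":-6,"roll":0},{"tx":0,"ty":0,"tz":0,"roll":0}]'
python3 - <<'E'
from fit import *
for n in("scene","side"):
    c=read_camera(n);print(n,side_fit(c))
s=get_state();print(s["eef_pos"],s["force"])
E
```

```text
time_s: 3.73
eef_pos: [0.5237, 0.1879, 0.0959]
eef_rot: [0.999, 0.05, -0.002, 0.001]
force: [-0.7, 0.8, -0.8]
gripper_width: -0.004
grasp_force: 0.0
scene (array([-0.2,  0.6]), np.float64(28.3), np.float64(2.32))
side (array([-0.5,  1.4]), np.float64(27.5), np.float64(2.36))
[0.52478437 0.18825028 0.09745944] [-0.55093578 -0.18615819  0.77438755]
```

```bash
python3 -m crank '[{"tx":5,"ty":0.5,"tz":0,"roll":0},{"tx":5,"ty":0.5,"tz":0,"roll":0},{"tx":5,"ty":0.5,"tz":0,"roll":0},{"tx":5,"ty":0.5,"tz":0,"roll":0},{"tx":5,"ty":0.5,"tz":0,"roll":0},{"tx":4,"ty":0.5,"tz":0,"roll":0},{"tx":4,"ty":0.5,"tz":0,"roll":0},{"tx":4,"ty":0.5,"tz":0,"roll":0},{"tx":4,"ty":0.5,"tz":0,"roll":0},{"tx":4,"ty":0.4,"tz":0,"roll":0},{"tx":2,"ty":0.2,"tz":0,"roll":0},{"tx":0,"ty":0,"tz":0,"roll":0}]'
python3 -m crank '[{"tx":-2,"ty":0,"tz":8,"roll":0},{"tx":0,"ty":0,"tz":30,"roll":0},{"tx":-15,"ty":0,"tz":30,"roll":0},{"tx":-25,"ty":0,"tz":20,"roll":0},{"tx":-30,"ty":0,"tz":0,"roll":0},{"tx":0,"ty":0,"tz":0,"roll":0}]'
python3 - <<'E'
from fit import *
im=[]
for n,b in(("scene",(185,245)),("side",(190,225))):
    r=[side_fit(c) for c in (read_camera(n) for _ in range(4))];print(n,r)
    c=read_camera(n);im.append(cv2.resize(c["image"][b[0]:b[0]+80,b[1]:b[1]+80],(400,400),interpolation=cv2.INTER_CUBIC))
save("c3",np.hstack(im));print(get_state()["eef_pos"])
E
```

```text
time_s: 4.83
eef_pos: [0.5719, 0.1937, 0.098]
eef_rot: [0.999, 0.05, 0.0, 0.0]
force: [-0.6, 0.4, 0.1]
gripper_width: 0.002
grasp_force: 0.4
time_s: 5.33
eef_pos: [0.4957, 0.1945, 0.1884]
eef_rot: [0.999, 0.051, -0.0, -0.001]
force: [-0.8, -0.2, -0.4]
gripper_width: -0.002
grasp_force: 0.0
scene [(array([-0.7,  0.6]), np.float64(27.5), np.float64(1.87)), (array([-0.4,  0.8]), np.float64(25.4), np.float64(1.77)), (array([-0.5,  0.9]), np.float64(26.1), np.float64(1.96)), (array([-0.7,  1. ]), np.float64(28.0), np.float64(1.97))]
side [(array([-0.1,  1.6]), np.float64(24.4), np.float64(1.96)), (array([-0.4,  1.7]), np.float64(24.6), np.float64(1.96)), (array([-0.4,  1.8]), np.float64(24.7), np.float64(1.99)), (array([-0.2,  1.7]), np.float64(24.5), np.float64(2.02))]
[0.49995552 0.19343711 0.18599528]
```

View pics/c3.png

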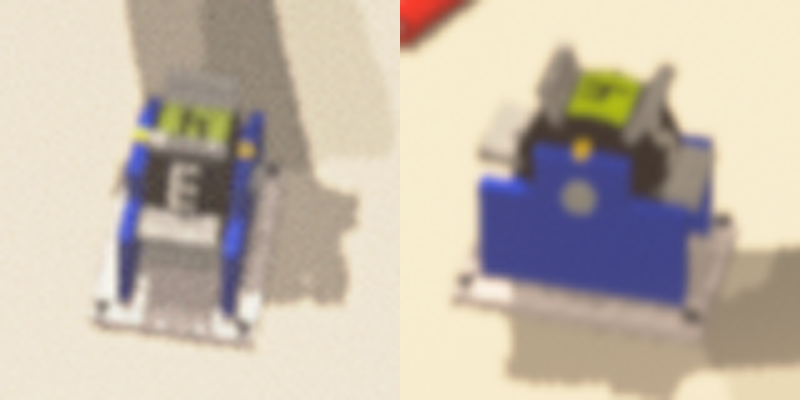

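The 4 is on top, with its lime patch at (607,97) in the side crop, but the lugs are at about 25–26° instead of 30°. I'll drop back between the lugs and push about 4 mm further.

```bash
python3 -m crank '[{"tx":30,"ty":0,"tz":0,"roll":0},{"tx":26,"ty":0,"tz":0,"roll":0},{"tx":10,"ty":0,"tz":0,"roll":0},{"tx":0,"ty":0,"tz":-25,"roll":0},{"tx":0,"ty":0,"tz":-20,"roll":0},{"tx":0,"ty":0,"tz":-20,"roll":0},{"tx":0,"ty":0,"tz":-15,"roll":0},{"tx":0,"ty":0,"tz":-8,"roll":0},{"tx":0,"ty":0,"tz":0,"roll":0},{"tx":0,"ty":0,"tz":0,"roll":0}]'
python3 -c "
from station import get_state as g;s=g();print(s['eef_pos'],s['force'])"
```

```text
time_s: 6.67
eef_pos: [0.5655, 0.1937, 0.0984]
eef_rot: [0.999, 0.05, -0.0, 0.0]
force: [0.6, 0.2, -0.3]
gripper_width: 0.005
grasp_force: 0.0
[0.5655186  0.19366715 0.09842193] [ 0.64022104  0.24825916 -0.26516063]
```

```bash
python3 -m crank '[{"tx":3,"ty":0.2,"tz":0,"roll":0},{"tx":3,"ty":0.2,"tz":0,"roll":0},{"tx":2,"ty":0.2,"tz":0,"roll":0},{"tx":1.2,"ty":0.1,"tz":0,"roll":0},{"tx":1,"ty":0.1,"tz":0,"roll":0},{"tx":0,"ty":0,"tz":0,"roll":0},{"tx":0,"ty":0,"tz":0,"roll":0}]'
python3 -m crank '[{"tx":-3,"ty":0,"tz":6,"roll":0},{"tx":0,"ty":0,"tz":30,"roll":0},{"tx":-15,"ty":0,"tz":30,"roll":0},{"tx":-25,"ty":0,"tz":20,"roll":0},{"tx":-30,"ty":0,"tz":0,"roll":0},{"tx":0,"ty":0,"tz":0,"roll":0}]'
cat > lime.py <<'E'
from fit import *
p=(.569,.193,.1);im=[]
for n,b in(("scene",(185,245)),("side",(190,225))):
    cs=[read_camera(n) for _ in range(4)];print(n,[side_fit(c) for c in cs])
    for c in cs[:2]:
        w,h=pts(c);l=loc(w,p);m=(h[:,0]>28)&(h[:,0]<45)&(h[:,1]>110)&(l[:,2]>.088)
        y=(h[:,0]>18)&(h[:,0]<32)&(h[:,1]>120)&(l[:,2]>.07)&(abs(l[:,1])>.018)
        print("lime x",(l[m,0].mean()*1e3).round(1),(np.percentile(l[m,0],[3,97])*1e3).round(1),m.sum(),"yellow x",(l[y,0].mean()*1e3).round(1),y.sum())
    g=np.mean([k["image"].astype(float) for k in cs],0).astype(np.uint8).copy()
    R=np.array([[np.cos(.1),-np.sin(.1)],[np.sin(.1),np.cos(.1)]])
    big=cv2.resize(g[b[0]:b[0]+80,b[1]:b[1]+80],(400,400),interpolation=cv2.INTER_CUBIC)
    for t in(-30,30):
        q=[]
        for yy in(-.018,.018):
            xy=R@[.048*np.sin(np.radians(t)),yy]+[p[0],p[1]];q.append([*xy,.062+.048*np.cos(np.radians(t))])
        u=((proj(c,q)-[b[1],b[0]]+.5)*5).astype(int);cv2.line(big,tuple(map(int,u[0])),tuple(map(int,u[1])),(255,0,255),1)
    im.append(big)
import sys
save(sys.argv[1],np.hstack(im));print(get_state()["eef_pos"])
E
python3 lime.py c4
```

```text
time_s: 7.25
eef_pos: [0.5757, 0.1946, 0.0984]
eef_rot: [0.999, 0.05, -0.0, -0.0]
force: [-1.1, 0.8, 0.6]
gripper_width: -0.001
grasp_force: 0.6
time_s: 7.75
eef_pos: [0.4988, 0.1949, 0.186]
eef_rot: [0.999, 0.051, -0.001, -0.001]
force: [-0.4, -0.9, -0.3]
gripper_width: -0.0
grasp_force: 0.0
scene [(array([-0.4,  0.7]), np.float64(31.5), np.float64(1.85)), (array([0. , 0.9]), np.float64(30.5), np.float64(1.79)), (array([-0.8,  0.8]), np.float64(32.3), np.float64(1.86)), (array([-0.5,  0.8]), np.float64(31.5), np.float64(1.9))]
lime x -1.6 [-10.9   7.6] 71 yellow x 0.3 2
lime x -1.5 [-10.8   7.2] 73 yellow x 0.5 1
side [(array([-0.2,  1.8]), np.float64(29.7), np.float64(1.95)), (array([-0.2,  1.6]), np.float64(29.5), np.float64(1.93)), (array([-0.2,  1.7]), np.float64(29.6), np.float64(1.97)), (array([-0. ,  1.7]), np.float64(29.5), np.float64(1.96))]
lime x -0.5 [-12.   11.9] 119 yellow x 0.8 14
lime x -0.7 [-12.2  11.7] 116 yellow x 0.3 13
[0.50345551 0.19417205 0.18400898]
```

View pics/c4.png

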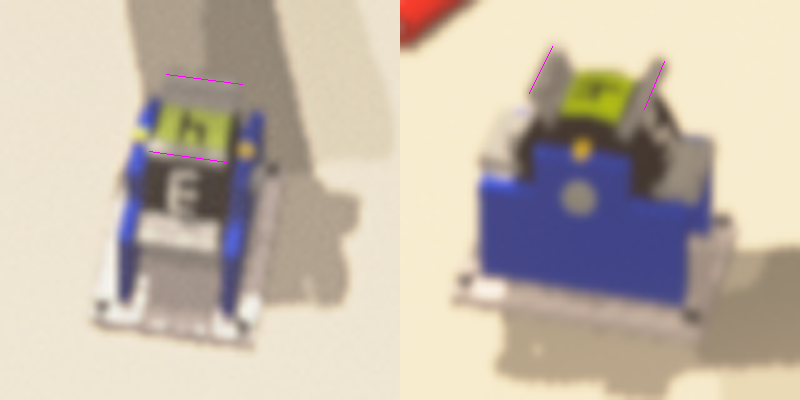

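The overlay lines, drawn for lugs at ±30°, fall on the real bars in both views. The side fit gives 29.6°, the scene fit about 31° and the contact geometry 29.8°. The 4 is squarely on top and the arm is clear.

```bash
python3 -c "
from station import sign_off;print(sign_off())"
```

```text
the job is handed in; nothing more can be done
None
```

The blue selector's 4 is on top between the yellow pointers, to within about 1.5° by camera measurement; the arm never went near the red selector or the bottle, and I handed the job in about 8 s into the 35 s limit.

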